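# Snap the tube carrier into the rocking mixer and start it

## Robot

A 6-joint arm with a two-finger parallel gripper is mounted at the origin on the work surface. World frame = base frame: x ahead of the robot, y to its left, z up, the work surface at z = 0. Lengths are in m, angles in rad, forces in N, time in s.
With the tool pointing down it reaches from about 0.275 to 0.75 m from the base axis. Payload 10.2 kg.
Tool frame: the origin (TCP) lies midway between the tips of the shut fingers; the grasp point (between the pads) lies 19 mm behind it (env.hold_point_z is the distance from the TCP to the grasp point, in m); z points along the fingers, y is the line along which they close (so a half turn about z gives the same grasp; the last joint's range is limited). The gripper opens to 85 mm and grips with 20 to 120 N. Pads are 22 mm wide; open, the fingers measure 114 mm over their backs; the gripper's body (76 mm by 85 mm) begins 54 mm behind the grasp point. The pads swing forward as they close: fully open they stand 13 mm farther back than shut.
Start: joints at [-1.562, 0.313, 1.498, -0, 1.331, -0.223], TCP at [0.121, -0.511, 0.192] pointing down, gripper open.
Joint ranges: [-2.94, 2.94], [-0.97, 2.17], [0.19, 2.56], [-1.23, 4.37], [0.02, 3.11], [-2.88, 2.88]. Speed limits (rad/s): [2.39, 2.39, 3.01, 3.14, 3.14, 3.14].

## Interface

Orientations are given as a unit quaternion [x, y, z, w].
In Python, from bench import env, kinematics, monitor, eyes, job gives the robot as it stands. The module is installed in compiled form; this text tells all that it offers. Calls block until the motion is done:
- env.reach(position, orientation): joint-space move of the TCP to a pose.
- env.movel(position, velocity=0.15, frame=None, guard=None): straight line of the TCP; frame=None keeps the orientation; velocity is the mean speed in m/s. With guard (N) it stops when the force on the tool has changed by that much, and returns True; else False.
- env.set_joints(angles): joint-space move.
- env.release() and env.close_gripper(effort=None): open the fingers fully, or close them until they stop; effort is the grip in N (None keeps the last).
- env.hold(seconds).
- kinematics.ik(position, orientation): joint angles nearest the present ones, or None.
- monitor.sense(): the state.
- eyes.grab_frame(name): name is "scene" or "side" or "wrist"; returns a dict with "frame" (480x640x3 uint8, red, green, blue), "mtx" (3x3 intrinsics, pixels), "view" (4x4, takes a point from world to camera coordinates). Camera axes: x right, y down, z forward; pixel columns grow to the right and rows downward; lengths in m; the calibration is good to about 2 mm. A picture is of the moment at which its call begins. There is no depth.
A pose or a line that the arm cannot do raises env.MotionError and nothing moves.
- job.hand_in(): hands the job in, once; it reports no verdict.
The state is a dict: "clock": time; "joints": joint angles; "qvel": joint speeds; "joint_efforts": joint torques, N m; "position": TCP position; "ee_rot": TCP orientation; "contact_force": force on the tool from outside, world axes, zero at the start; "ft_torque": the same for the moment, N m; "finger_gap": opening from 0.0 (shut) to 1.0 (fully open).
Only numpy, scipy, OpenCV 4.12 (cv2) and the standard library are available. Lean on these libraries where they do the work, as an engineer would, in place of code of your own. Each camera call takes 0.05 s, during which the arm holds its last target. There are 200 camera calls.

## Task

Take the tube carrier with the blue caps by its grip fin, hold it level over the mixer's cradle, in line with the two spring clips, and press it down gently until both clips snap over its ends and it sits fully home. Let go of it, then flip the green switch lever all the way over to start the mixer. Do not press harder than the clips need (pushing with no more than about 25 N), and leave the red-capped carrier and the other things where they are.

Things in the scene. Friction and masses are not known exactly. Their poses are not given: they have to be found in the camera images.
- blue_carrier: White tube carrier, 120 mm long (own y), 44 wide (x), about 0.12 kg, with two lying tubes with blue caps (tubes reach 27 mm up). Origin: centre of its underside, z up. Each end is a V nose 30 mm wide, tip 60 mm from the centre and 8 mm above the underside, chamfered 45 degrees below. The one to load, either way round.
- red_carrier: White tube carrier, 120 mm long (own y), 44 wide (x), about 0.12 kg, with two lying tubes with red caps (tubes reach 27 mm up). Origin: centre of its underside, z up. Each end is a V nose 30 mm wide, tip 60 mm from the centre and 8 mm above the underside, chamfered 45 degrees below. Not to be moved.
- blue_fin (a point): Centre of the top edge of the blue carrier's upright grey grip fin, 61 mm above its underside. The fin is 12 mm thick (carrier's x) and 40 mm long (y); pinch it from above across its thickness, fingertips no lower than 30 mm above the carrier's underside.
- mixer: White rocking mixer, fixed; base 200 mm (own x) by 290 mm (own y, from -177 to +113), its top 55 mm high. Origin: on the desk under the centre of its cradle, z up. The seated carrier's long axis lies along the mixer's y, centred over the origin. Two steel spring clips face each other across the cradle at y = +-63 mm; the carrier goes in from above.
- cradle_low (a point): Point over the mixer's origin, 88 mm above the desk: the lowest height of the cradle's two rubber rests (at y = +-36 mm), which carry the carrier's underside. The cradle with its clips stands on an adjustable column 0 to 36 mm higher than this, differently each run and not measured: find it by feel. It does not give under 40 N.
- clips_mid (a point): Midway between the clips' beads for the lowest cradle, 100 mm high. Beads: radius 3 mm, 12 mm above the rests; lips flare to 24 mm. The noses meet the beads with the carrier 12 mm above the rests, spread them 7 mm, snap under at 4 mm; the clips then pull it home. Slowly (10 mm/s) it takes 9 to 17 N down in all, more when faster; after the snap the force falls, then rises steeply on the rests.
- clip_left (a joint): Spring clip at the mixer's +y end, leaning outward, rad: 0 at rest (empty), about 0.17 at the widest as the nose passes, about 0.08 when a carrier is seated. Springs back.
- clip_right (a joint): Spring clip at the mixer's -y end, the same.
- switch (a joint): Toggle lever of the mixer, rad: 0 leaning to the mixer's -x (off), 1.0 leaning to its +x (on). Stays where it is left, turns easily (about 1 N at the ball). Its axle is parallel to the mixer's y and lies at x = 0, y = -140 mm, 77 mm above the desk, in a grey block 70 x 50 mm whose top is 80 mm high.
- switch_tip (a point): Centre of the green ball (26 mm across) on the end of the switch lever, 70 mm from the lever's axle.
- bottle: Clear bottle with blue cap, 62 mm across, 165 mm tall. Origin: centre of its underside.
- wipes: White jar with green lid, 72 mm across, 120 mm tall. Origin: centre of its underside.
- glove_box: Glove box, 120 x 230 x 75 mm. Origin: centre of its underside.
- tape: Roll of white tape lying flat, 90 mm across, 18 mm high. Origin: centre of its underside.
- timer: White bench timer lying flat, 60 x 70 x 18 mm. Origin: centre of its underside.
- tube_tray: White foam tray with standing blue-capped tubes, fixed, 130 x 200 mm, 96 mm high. Origin: centre of its underside.

How it is judged:
On the way, in this order (a step that is already met when the one before it is completed fails the run):
1. the blue carrier sits fully home in the cradle with both clips snapped over its ends, released by the fingers (x of blue_carrier in the frame of mixer between -0.007 and 0.007 m and y of blue_carrier in the frame of mixer between -0.004 and 0.004 m and z of blue_carrier in the frame of mixer between 0.083 and 0.129 m and angle between the y axis of blue_carrier and the y axis of mixer, either way round below 0.08 rad and angle between blue_carrier's own z axis and vertical below 0.06 rad and value of joint clip_left between 0.012 and 0.125 rad and value of joint clip_right between 0.012 and 0.125 rad and contact force between blue_carrier and the fingers below 0.05 N), for 0.3 s.
2. the switch lever is flipped over (value of joint switch above 0.85 rad), for 0.1 s.
At the end, for the whole second after the job is handed in: The blue carrier rests level (0.06 rad) on the cradle's rests, within 7 mm across and 4 mm along of its centre, in line within 0.08 rad, 83 to 129 mm above the desk, both clips closed over its noses (0.012 to 0.125 rad); the switch lever is past 0.85 rad (x of blue_carrier in the frame of mixer between -0.007 and 0.007 m and y of blue_carrier in the frame of mixer between -0.004 and 0.004 m and z of blue_carrier in the frame of mixer between 0.083 and 0.129 m and angle between the y axis of blue_carrier and the y axis of mixer, either way round below 0.08 rad and angle between blue_carrier's own z axis and vertical below 0.06 rad and value of joint clip_left between 0.012 and 0.125 rad and value of joint clip_right between 0.012 and 0.125 rad and value of joint switch above 0.85 rad and linear speed of blue_carrier below 0.02 m/s); the robot touches nothing.
It fails at once if the carrier is jammed into the mixer: clips, rests and push together over 58 N (about 25 N of it the clips alone) (contact force between blue_carrier and mixer above 58 N).
It fails at once if the red carrier is moved more than 25 mm (distance of red_carrier from where it was at the start of the episode above 0.025 m).
It fails at once if another thing on the desk is moved more than 25 mm (distance of any of bottle, wipes, glove_box, tape, timer from where it was at the start of the episode above 0.025 m).
It also fails if it takes over 61 s, if anything falls off the work surface, if the arm or the gripper's body presses on something with over 40 N, if the wrist force passes 120 N, or if a joint passes its speed limit or range.

## Working session

There is one attempt and no reset: what is moved stays moved. The work goes in short steps, each a Python script; the robot and the scene stay as the last script left them, time stands still between calls to the robot, and variables do not carry over. Pictures are saved under pics/ and viewed, on a budget of 10 in all, crops included, one or two more only if the job needs it, and the job is handed in when it is done.

```bash
mkdir -p pics
python3 - <<'E'
from bench import env,monitor,eyes
import cv2,numpy as np
for n in ("scene","side"):
    d=eyes.grab_frame(n); cv2.imwrite(f"pics/{n}0.png",cv2.resize(d["frame"][...,::-1],(800,600),interpolation=cv2.INTER_CUBIC))
    cv2.imwrite(f"pics/{n}0raw.png",d["frame"][...,::-1])
    np.savez(f"{n}.npz",K=d["mtx"],V=d["view"]); print(n,d["mtx"].round(1).tolist(),np.linalg.inv(d["view"]).round(3).tolist())
s=monitor.sense();print(s["clock"],s["ee_rot"],env.hold_point_z)
E
```

```text
scene [[587.5, 0.0, 317.6], [0.0, 587.5, 241.4], [0.0, 0.0, 1.0]] [[0.885, 0.271, -0.378, 1.196], [0.465, -0.503, 0.729, -1.226], [0.007, -0.821, -0.571, 1.101], [0.0, 0.0, 0.0, 1.0]]
side [[434.8, 0.0, 318.4], [0.0, 434.8, 239.2], [0.0, 0.0, 1.0]] [[-0.705, -0.398, 0.588, -0.072], [-0.71, 0.399, -0.58, 0.618], [-0.004, -0.826, -0.564, 0.677], [0.0, 0.0, 0.0, 1.0]]
0.1 [ 9.93290524e-01  1.15644239e-01  6.22761071e-05 -5.83214335e-04] 0.0187
```

View pics/scene0.png

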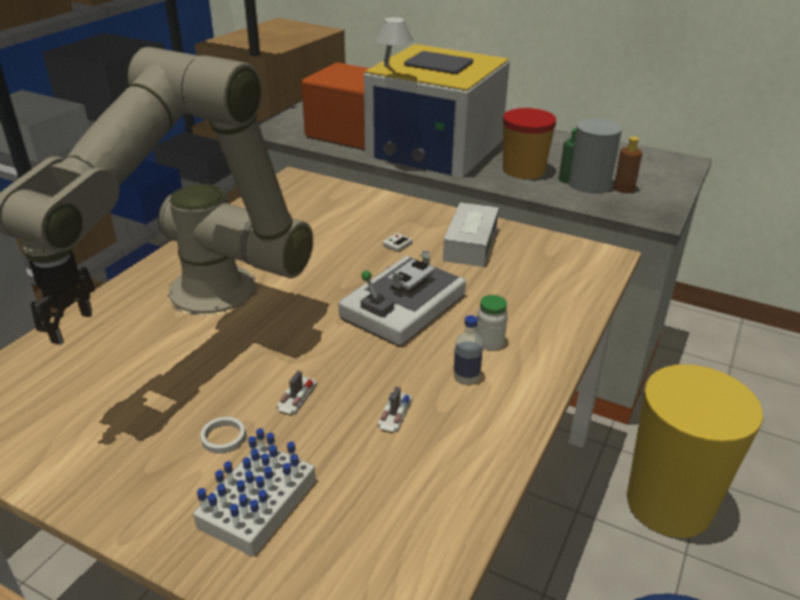

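View pics/side0.png

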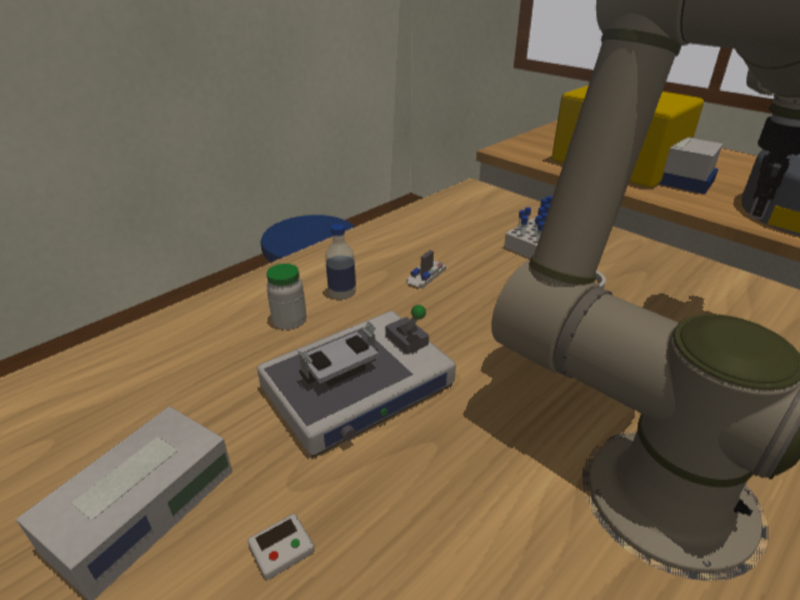

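The scene view shows the blue carrier at about (395,408) and the red one at (297,392). The mixer is near (403,298), with the green ball at (367,275). In the side view the mixer top's corners are at about (262,378), (390,318), (455,372) and (312,443), with the clips at (305,362) and (371,330).

```bash
cat > h.py <<'E'
import numpy as np
def ray(n,u,v,z,s=1.25,KV=None):
    if KV is None: d=np.load(n+".npz"); K,V=d["K"],d["V"]
    else: K,V=KV
    M=np.linalg.inv(V); r=M[:3,:3]@np.linalg.inv(K)@[u/s,v/s,1]; c=M[:3,3]
    return (c+r*(z-c[2])/r[2]).round(4)
E
python3 - <<'E'
from h import *
for p in [(262,378),(390,318),(455,372),(312,443)]: print("top side",p,ray("side",*p,.055))
for p in [(340,298),(400,330),(465,285),(412,258)]: print("top scene",p,ray("scene",*p,.055))
for p in [(398,392)]: print("fin",ray("scene",*p,.061))
print("fin side",ray("side",428,252,.061)); 
for p in [(381,425),(408,396)]: print("ends",ray("scene",*p,.01))
for p in [(411,287),(446,263)]: print("ends side",ray("side",*p,.005))
print("red",ray("scene",297,376,.061))
for p,n in [((367,275),"scene"),((418,312),"side")]: print("ball",ray(n,*p,.137))
print("bottle",ray("scene",471,322,.165),"jar",ray("scene",493,303,.12))
E
```

```text
top side (262, 378) [0.5707 0.3044 0.055 ]
top side (390, 318) [0.5406 0.035  0.055 ]
top side (455, 372) [0.3517 0.0647 0.055 ]
top side (312, 443) [0.3998 0.3303 0.055 ]
top scene (340, 298) [0.3693 0.0563 0.055 ]
top scene (400, 330) [0.5637 0.0094 0.055 ]
top scene (465, 285) [0.6225 0.26   0.055 ]
top scene (412, 258) [0.4418 0.3143 0.055 ]
fin [ 0.6638 -0.1921  0.061 ]
fin side [ 0.6567 -0.1994  0.061 ]
ends [ 0.6541 -0.2495  0.01  ]
ends [ 0.6632 -0.1426  0.01  ]
ends side [ 0.6413 -0.128   0.005 ]
ends side [ 0.6553 -0.2646  0.005 ]
red [ 0.4474 -0.2496  0.061 ]
ball [0.4404 0.0711 0.137 ]
ball [0.4383 0.0663 0.137 ]
bottle [ 0.7515 -0.0228  0.165 ] jar [0.7461 0.1286 0.12  ]
```

```bash
cat >> h.py <<'E'
def q(psi):  # tool down, tool x axis at world angle psi
    return [np.cos(psi/2),np.sin(psi/2),0,0]
def snap(name):
    from bench import eyes; import cv2
    d=eyes.grab_frame("wrist"); np.savez(name+".npz",K=d["mtx"],V=d["view"])
    cv2.imwrite(f"pics/{name}.png",cv2.resize(d["frame"][...,::-1],(800,600),interpolation=cv2.INTER_CUBIC))
E
python3 - <<'E'
from h import *
from bench import env,kinematics,monitor
for s in (1,-1):
    for p in ([.49,.17,.36],[.655,-.195,.25]): 
        j=kinematics.ik(p,q(s*np.pi/2)); print(s,None if j is None else np.round(j,2))
s=monitor.sense()
psi=np.pi/2 if abs(kinematics.ik([.49,.17,.36],q(np.pi/2))[5])<abs(kinematics.ik([.49,.17,.36],q(-np.pi/2))[5]) else -np.pi/2
print(psi)
env.reach([.46,.17,.40],q(psi)); snap("w_mix"); print(monitor.sense()["clock"])
env.reach([.63,-.195,.25],q(psi)); snap("w_car"); print(monitor.sense()["clock"])
for n in ("w_mix","w_car"):
    print(np.linalg.inv(np.load(n+".npz")["V"]).round(3).tolist())
E
```

```text
1 [ 0.11  0.25  1.16 -0.    1.74  0.11]
1 [-0.46  0.67  0.8  -0.    1.67 -0.46]
-1 None
-1 [-0.46  0.67  0.8  -0.    1.67  2.68]Traceback (most recent call last):
  File "<stdin>", line 7, in <module>
TypeError: 'NoneType' object is not subscriptable
```

Run:
```python
from h import *
from bench import env,monitor
psi=np.pi/2
env.reach([.46,.17,.40],q(psi)); snap("w_mix"); print(monitor.sense()["clock"])
env.reach([.63,-.195,.25],q(psi)); snap("w_car"); print(monitor.sense()["clock"])
for n in ("w_mix","w_car"):
    print(np.linalg.inv(np.load(n+".npz")["V"]).round(3).tolist())
```

```text
2.925
4.5583
[[1.0, -0.001, -0.001, 0.462], [-0.002, -0.956, -0.293, 0.243], [-0.0, 0.293, -0.956, 0.581], [0.0, 0.0, 0.0, 1.0]]
[[1.0, 0.001, 0.002, 0.631], [0.001, -0.956, -0.293, -0.12], [0.002, 0.293, -0.956, 0.433], [0.0, 0.0, 0.0, 1.0]]
```

View pics/w_mix.png

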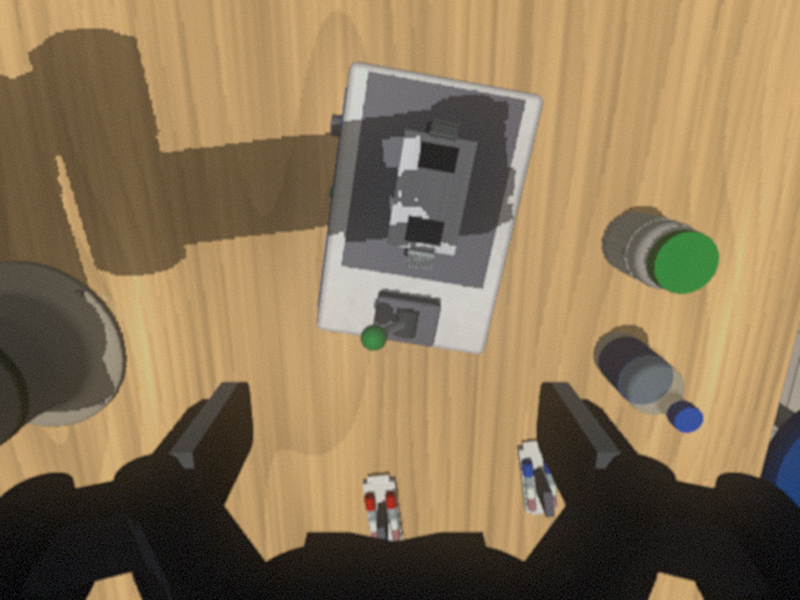

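View pics/w_car.png

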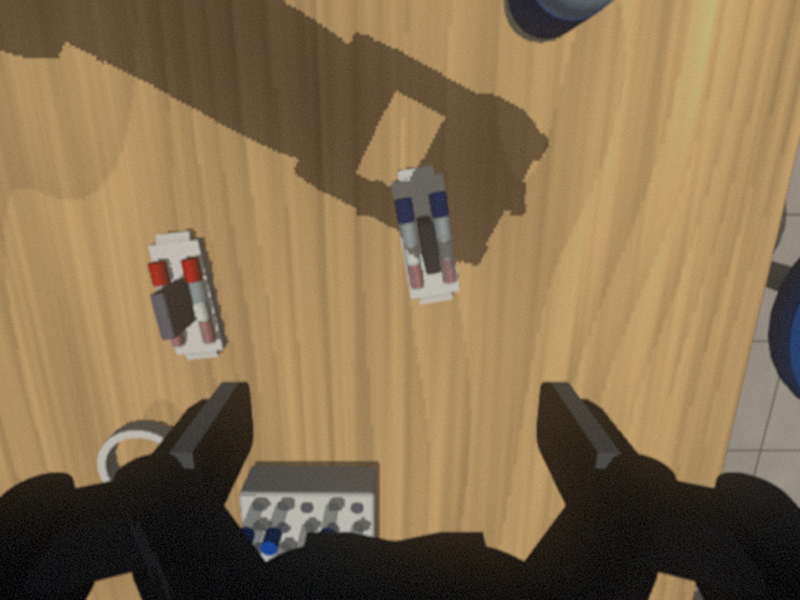

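Wrist view of the mixer: base corners at (352,64), (541,96), (482,353) and (319,327), rests at about (438,157) and (425,231), ball at (373,338). Wrist view of the carrier: its noses are at about (417,170) and (437,299), and the fin top at about (428,243).

```bash
python3 - <<'E'
from h import *
C=np.array([ray("w_mix",*p,.055)[:2] for p in [(352,64),(541,96),(482,353),(319,327)]])  # TL TR BR BL
print(C); e=(C[0]-C[3])+(C[1]-C[2]); y=e/np.linalg.norm(e); print("len",np.linalg.norm(C[0]-C[3]),np.linalg.norm(C[1]-C[2]),np.linalg.norm(C[0]-C[1]),np.linalg.norm(C[2]-C[3]))
w=(C[1]-C[0])+(C[2]-C[3]); yaw_y=np.arctan2(*e[::-1]); yaw_x=np.arctan2(w[1],w[0]); print("yaw",yaw_y-np.pi/2,yaw_x)
print("origin from base",C.mean(0)+.032*y)
for z in (.088,.106,.124):
    a,b=[ray("w_mix",*p,z)[:2] for p in [(438,157),(425,231)]]; d=a-b
    a2,b2=[ray("w_mix",*p,z+.015)[:2] for p in [(444,127),(421,258)]]
    print(z,"rests",(a+b)/2,np.linalg.norm(d),np.arctan2(-d[0],d[1]),"clips",(a2+b2)/2,np.linalg.norm(a2-b2),np.arctan2(-(a2-b2)[0],(a2-b2)[1]))
print("ball",ray("w_mix",373,338,.137))
a,b=[ray("w_car",*p,.008)[:2] for p in [(417,169),(437,300)]]; d=a-b
print("carrier",(a+b)/2,np.linalg.norm(d),np.arctan2(-d[0],d[1]))
print("fin",ray("w_car",428,243,.061),[ray("w_car",*p,.061) for p in [(424,218),(433,272)]])
E
python3 - <<'E'
import cv2,numpy as np
a=cv2.imread('pics/w_mix.png')[90:360,310:550]; b=cv2.imread('pics/w_car.png')[150:320,370:490]
A=cv2.resize(a,None,fx=2,fy=2,interpolation=2); B=cv2.resize(b,None,fx=2.5,fy=2.5,interpolation=2)
o=np.zeros((540,790,3),np.uint8); o[:540,:480]=A; o[:425,485:785]=B
o=cv2.convertScaleAbs(o,alpha=1.6); cv2.imwrite('pics/zoom.png',o)
E
```

```text
[[0.4199 0.321 ]
 [0.6086 0.2915]
 [0.5637 0.0122]
 [0.3745 0.0449]]
len 0.2798077375627772 0.28288601944953023 0.19099198936081066 0.19200502597588426
yaw -0.16117522708995224 -0.16313116641569333
origin from base [0.49681031 0.19898526]
0.088 rests [0.49825 0.19735] 0.07320887924288967 -0.15773807873708642 clips [0.49785 0.1985 ] 0.12552390210633194 -0.15598063042702467
0.106 rests [0.4969 0.199 ] 0.07046389146222339 -0.156749434897426 clips [0.4965  0.20015] 0.12077222362778617 -0.15630055548108396
0.124 rests [0.4956 0.2006] 0.06783332514332466 -0.1569084373648092 clips [0.4951  0.20185] 0.11610378977449444 -0.1556615647171747
ball [0.4404 0.0642 0.137 ]
carrier [ 0.661   -0.19615] 0.11741588478566263 0.17116932715431857
fin [ 0.6579 -0.1913  0.061 ] [array([ 0.6544, -0.1721,  0.061 ]), array([ 0.6623, -0.2143,  0.061 ])]
```

View pics/zoom.png

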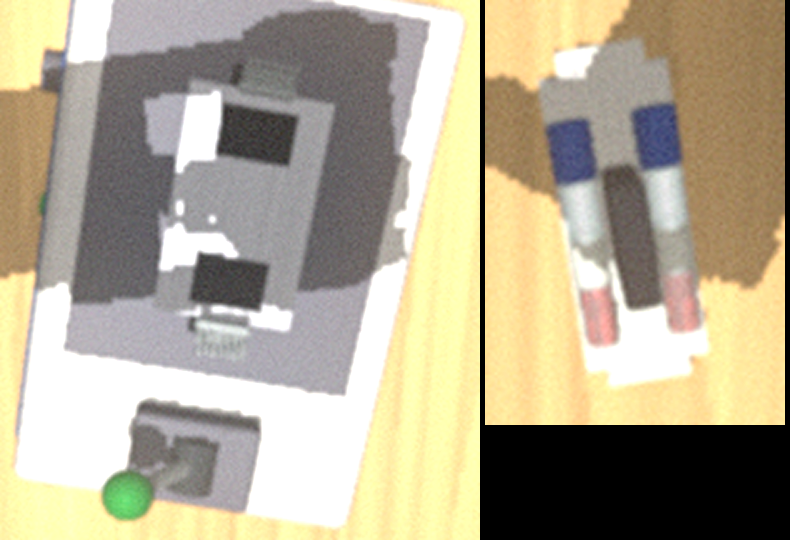

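Run:
```python
from h import *
from bench import env,monitor
psi=np.pi/2+.171; c=[.660,-.195]
env.reach(c+[.12],q(psi))
hit=env.movel(c+[.0345],velocity=.08,guard=6); s=monitor.sense(); print(hit,s["position"],s["contact_force"])
env.close_gripper(80); s=monitor.sense(); print("gap",s["finger_gap"],s["position"],s["contact_force"],s["clock"])
env.movel(c+[.20],velocity=.12); env.hold(.2); s=monitor.sense(); print(s["finger_gap"],s["position"],s["contact_force"],s["clock"])
snap("w_held")
```

```text
False [ 0.66033829 -0.19514459  0.03514718] [-0.6634961   0.04274417  0.00205703]
gap -0.0029084102233127513 [ 0.66001336 -0.19499703  0.03452   ] [ 0.82075261 -0.24075504  0.26998971] 7.1333
0.00032866797079970125 [ 0.65991167 -0.1949411   0.19961311] [0.28207517 0.78028041 0.13828692] 8.8667
```

View pics/w_held.png

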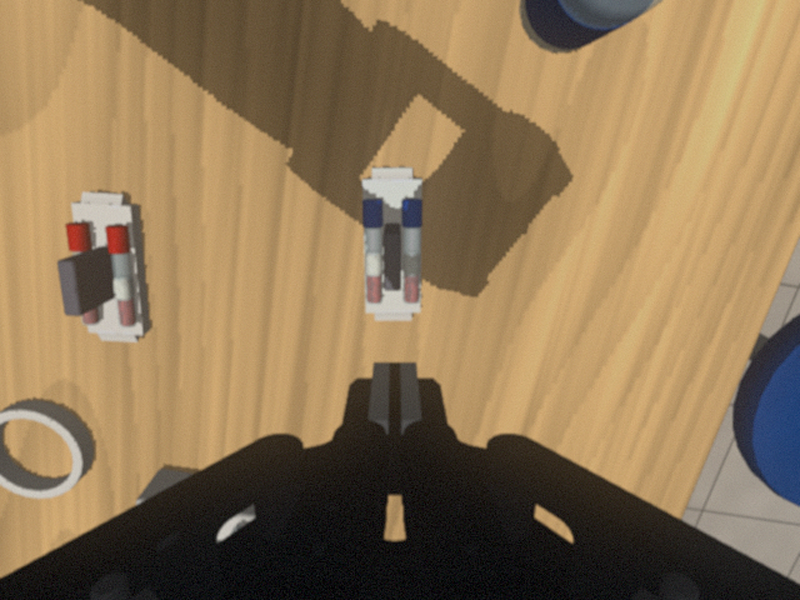

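The fingers closed on nothing. The carrier is still on the desk, with noses at (391,170) and (392,318) and the fin top at about (393,258). I'll measure it again.

Run:
```python
from h import *
d=np.load("w_held.npz"); K,V=d["K"],d["V"]
print(np.linalg.inv(V).round(3).tolist(),K.round(1).tolist())
def proj(n,p):
    d=np.load(n+".npz"); c=d["V"]@[*p,1]; u=d["K"]@c[:3]; return (u[:2]/u[2]*1.25).round(1)
print("TCP in image",proj("w_held",[.65991,-.19494,.1996]))
a,b=[ray("w_held",*p,.008)[:2] for p in [(391,169),(392,319)]]; print("car",(a+b)/2,np.linalg.norm(a-b),np.arctan2(-(a-b)[0],(a-b)[1]))
print("fin",ray("w_held",393,258,.061), ray("w_held",393,260,.061))
for n in("scene","side"): print(n,proj(n,[.66,-.195,.061]),proj(n,[.66,-.195,0]))
```

```text
[[0.985, 0.162, 0.049, 0.649], [0.17, -0.942, -0.288, -0.123], [-0.0, 0.293, -0.956, 0.381], [0.0, 0.0, 0.0, 1.0]] [[390.2, 0.0, 315.5], [0.0, 390.2, 237.2], [0.0, 0.0, 1.0]]
TCP in image [391.8 338.3]
car [ 0.6589  -0.19645] 0.11791340042590581 0.1756056303264325
fin [ 0.6596 -0.1929  0.061 ] [ 0.6599 -0.1943  0.061 ]
scene [395.8 392.2] [395.6 413.5]
side [425.7 252.2] [425.  274.8]
```

Run:
```python
from h import *
from bench import eyes,monitor
import cv2
def proj(n,p):
    d=np.load(n+".npz"); c=d["V"]@[*p,1]; u=d["K"]@c[:3]; return u[:2]/u[2]
print("start TCP in scene0.png",proj("scene",[.121,-.511,.192])*1.25)
p=monitor.sense()["position"]; o=[]
for n in("scene","side"):
    f=eyes.grab_frame(n)["frame"][...,::-1].copy(); u,v=proj(n,p).round().astype(int); print(n,"TCP raw",proj(n,p))
    x0,y0=u-40,v-60; print("crop origin",x0,y0,"x5")
    c=cv2.resize(f[y0:y0+120,x0:x0+80],None,fx=5,fy=5,interpolation=2); cv2.drawMarker(c,(int((proj(n,p)[0]-x0)*5),int((proj(n,p)[1]-y0)*5)),(0,0,255),0,15,1); o.append(cv2.convertScaleAbs(c,alpha=1.8))
cv2.imwrite("pics/tips.png",np.hstack(o))
```

```text
start TCP in scene0.png [ 79.28030781 350.51090153]
scene TCP raw [316.93425797 272.11421295]
crop origin 277 212 x5
side TCP raw [341.81208397 156.7053366 ]
crop origin 302 97 x5
```

View pics/tips.png

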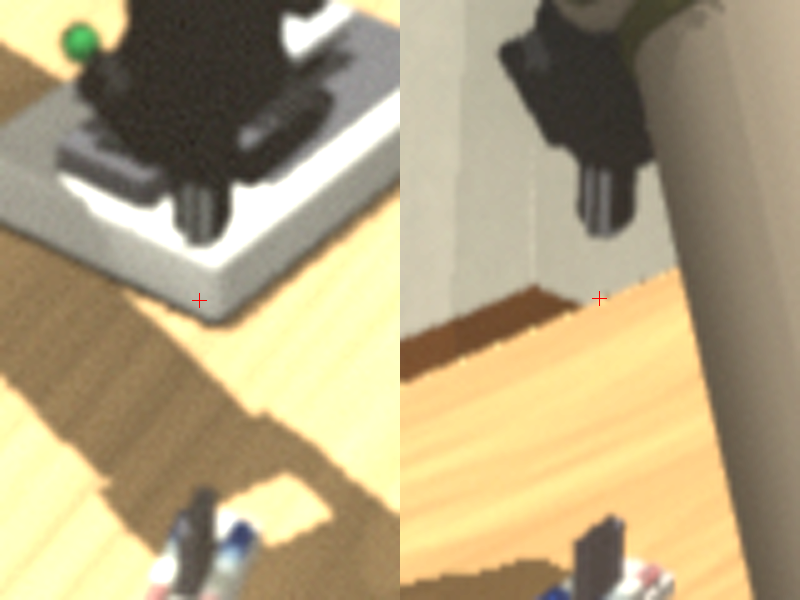

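Seen from outside, the real fingertips (crop (200,242) and (603,236)) sit well above the reported TCP, marked by the red crosses. I'll triangulate that offset.

Run:
```python
from h import *
import cv2
P=[];x=[]
for n,uv in(("scene",(317,260.4)),("side",(342.6,144.2))):
    d=np.load(n+".npz"); P.append(d["K"]@d["V"][:3]); x.append(np.array(uv,float).reshape(2,1))
X=cv2.triangulatePoints(P[0],P[1],x[0],x[1]).ravel(); print(X[:3]/X[3])
```

```text
[ 0.65925191 -0.19476461  0.23569183]
```

The fingertips are really about 36 mm above the reported TCP, along the tool's z, while x and y agree. The wrist view says the same: the 85 mm opening looks about 40 mm too close. From here I correct commanded heights by this offset and retry the grasp.

```bash
echo 'OFF=.036  # real tip is this far above the reported TCP' >> h.py
python3 - <<'E'
from h import *
from bench import env,monitor
psi=np.pi/2+.173; c=[.6595,-.195]
env.release()
env.movel(c+[.06],velocity=.15,frame=q(psi))
hit=env.movel(c+[.035-OFF],velocity=.06,guard=5); s=monitor.sense(); print(hit,s["position"],s["contact_force"])
if not hit:
    env.close_gripper(80); s=monitor.sense(); print("gap",s["finger_gap"],s["position"],s["contact_force"],s["clock"])
    env.movel(c+[.18],velocity=.15); env.hold(.2); s=monitor.sense(); print(s["finger_gap"],s["position"],s["contact_force"],s["clock"])
    snap("w_held2")
E
```

```text
False [ 6.59805022e-01 -1.95132834e-01 -4.47817735e-04] [-0.40405672 -0.13233989 -0.40567015]
gap 0.11942811435359837 [ 0.65939363 -0.19495342 -0.00113968] [-0.27431606  0.49142597 -1.28427716] 12.7167
0.1204690646797349 [ 0.65935474 -0.19493327  0.17943587] [-0.07852981  0.71317688 -0.5824153 ] 14.275
```

View pics/w_held2.png

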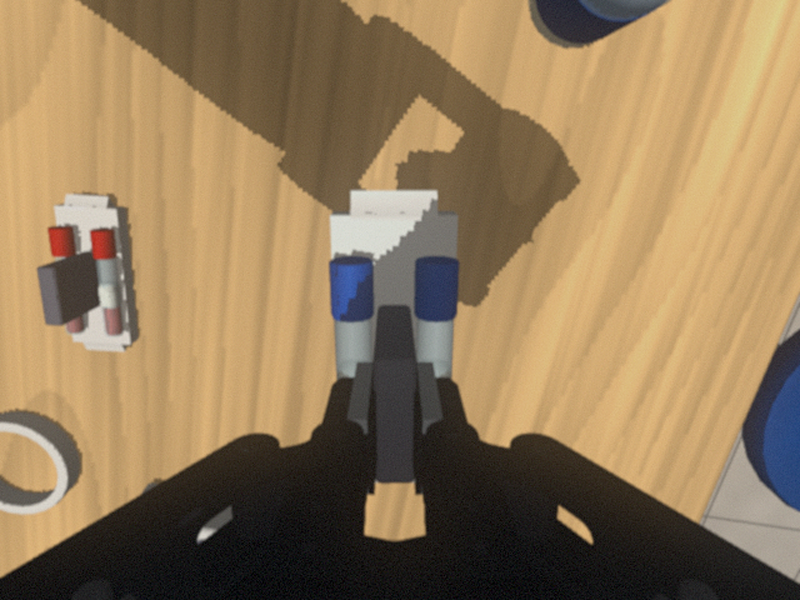

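Gripped: the gap is 0.12, which fits the 12 mm fin, and the carrier hangs straight, with its front nose tip edge at row 190, columns 350 to 438. Next I'll find its offset in the hand, then move over the cradle.

Run:
```python
from h import *
from bench import env,monitor
a,b=[ray("w_held2",*p,.1884)[:2] for p in [(350,190),(438,190)]]; m=(a+b)/2
psi=np.pi/2+.173; X=np.array([np.cos(psi),np.sin(psi)]); t=np.array([.65935,-.19493])
Y=np.array([X[1],-X[0]])
print("width",np.linalg.norm(a-b),"nose along",(m-t)@X,"across",(m-t)@Y)
w=[ray("w_held2",*p,.18+.061)[:2] for p in [(394,306),(394,482)]]; print("fin ends along",[(v-t)@X for v in w],[(v-t)@Y for v in w])
```

```text
width 0.030563049586060632 nose along 0.05889520736616729 across 0.0009523388557417089
fin ends along [np.float64(0.03376585415653749), np.float64(-0.020142397293073634)] [np.float64(0.0009769816167355984), np.float64(0.0009976127946154205)]
```

```bash
cat > press.py <<'E'
from h import *
from bench import env,monitor
psi=np.pi/2-.159; X=np.array([np.cos(psi),np.sin(psi)])
c=list(np.array([.4965,.199])+.0006*X)
fz=lambda: monitor.sense()["contact_force"][2]
env.movel([.6594,-.1949,.20],velocity=.2)
env.movel(c+[.20],velocity=.22,frame=q(psi)); env.movel(c+[.165],velocity=.08); env.hold(.4)
s=monitor.sense(); print(s["position"],s["contact_force"],s["clock"]); f0=s["contact_force"][2]
hit=env.movel(c+[.095],velocity=.02,guard=4); s=monitor.sense(); z=s["position"][2]; print("contact",hit,z,s["contact_force"]-[0,0,f0],s["clock"])
zc=z; peak=0; step=.001; fell=False; log=[]
while hit and zc-z<.0145:
    z-=step; env.movel(c+[z],velocity=.01); s=monitor.sense(); f=s["contact_force"][2]-f0; log.append((round(s["position"][2]*1e3,1),round(f,1)))
    peak=max(peak,f)
    if not fell and f<peak-5 : fell=True; step=.0005; ff=f
    if fell: ff=min(ff,f)
    if f>23 or (fell and f>max(ff,0)+7): break
print(log,monitor.sense()["contact_force"],monitor.sense()["ft_torque"].round(2),monitor.sense()["clock"])
E
python3 press.py
```

```text
[0.49666155 0.19961897 0.165168  ] [ 0.1356568   0.38722053 -0.80372636] 17.65
contact True 0.10925769540163477 [ 1.36251927 -0.22281138  2.01820093] 20.0833
[(np.float64(108.9), np.float64(5.7)), (np.float64(108.2), np.float64(8.5)), (np.float64(107.5), np.float64(10.1)), (np.float64(106.7), np.float64(10.3)), (np.float64(105.8), np.float64(11.4)), (np.float64(104.9), np.float64(12.4)), (np.float64(102.6), np.float64(2.7)), (np.float64(101.0), np.float64(-2.9)), (np.float64(100.6), np.float64(-5.4)), (np.float64(100.4), np.float64(-6.5)), (np.float64(100.1), np.float64(-6.2)), (np.float64(99.7), np.float64(-6.8)), (np.float64(99.2), np.float64(-6.1)), (np.float64(98.8), np.float64(-6.3)), (np.float64(98.3), np.float64(-5.0)), (np.float64(98.2), np.float64(0.4)), (np.float64(98.2), np.float64(7.1))] [-4.96501855 -2.44566518  6.33400387] [-0.29  0.73  0.01] 24.3333
```

The press went as described. First contact came at about 110 mm, the push peaked at 12 N, both clips snapped, and it met the rests at 98.2 mm, 12 mm lower. Now I release, retreat and check.

Run:
```python
from h import *
from bench import env,monitor,eyes
import cv2
env.release(); env.hold(.3); s=monitor.sense(); p=s["position"]; print(p,s["contact_force"],s["finger_gap"])
env.movel([p[0],p[1],.17],velocity=.1); env.close_gripper(30)
psi=np.pi/2-.159; x=np.array([np.cos(-.159),np.sin(-.159)]); y=np.array([-x[1],x[0]]); o=np.array([.4965,.199])
env.movel([*(o-.08*x-.14*y),.17],velocity=.2)
f=eyes.grab_frame("side")["frame"][...,::-1]; c=cv2.resize(f[220:370,190:390],None,fx=4,fy=4,interpolation=2); cv2.imwrite("pics/seated.png",cv2.convertScaleAbs(c,alpha=1.4))
print(monitor.sense()["clock"],monitor.sense()["finger_gap"])
```

```text
[0.49659254 0.19958285 0.09724159] [ 0.26031082  1.13372551 -0.02098086] 1.0013545494428935
28.0 -0.0052197462644931435
```

View pics/seated.png

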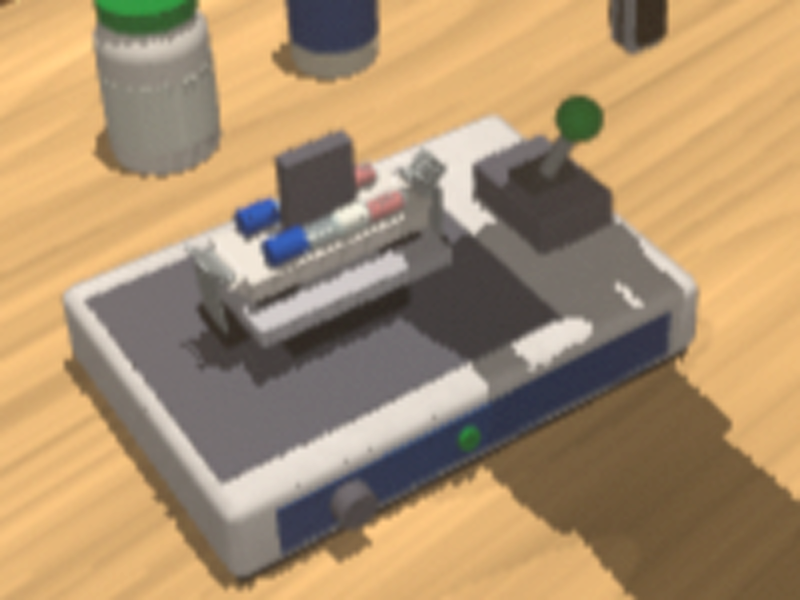

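The carrier sits level, with clips over both noses at crop (210,260) and (425,170). The lever still leans to the off side, ball at (580,118). Now the switch.

Run:
```python
from h import *
from bench import env,monitor,eyes
import cv2
x=np.array([np.cos(-.159),np.sin(-.159)]); y=np.array([-x[1],x[0]]); o=np.array([.4965,.199])
P=lambda a,z:[*(o+a*x-.14*y),z]
print(env.movel(P(-.08,.086),velocity=.1,guard=6))
h=env.movel(P(.032,.086),velocity=.05,guard=6); s=monitor.sense()
print(h,"mixer x",(s["position"][:2]-o)@x,s["contact_force"],s["clock"])
env.movel(P((s["position"][:2]-o)@x-.02,.086),velocity=.1); env.movel(P(-.04,.19),velocity=.15)
f=eyes.grab_frame("side")["frame"][...,::-1]; c=cv2.resize(f[220:370,190:390],None,fx=4,fy=4,interpolation=2); cv2.imwrite("pics/switched.png",cv2.convertScaleAbs(c,alpha=1.4))
print(monitor.sense()["contact_force"],monitor.sense()["clock"])
```

```text
False
True mixer x 0.004634461829011616 [-3.56350982  1.37605191  1.77075187] 30.55
[0.32771332 0.31107172 0.42697443] 31.8167
```

View pics/switched.png

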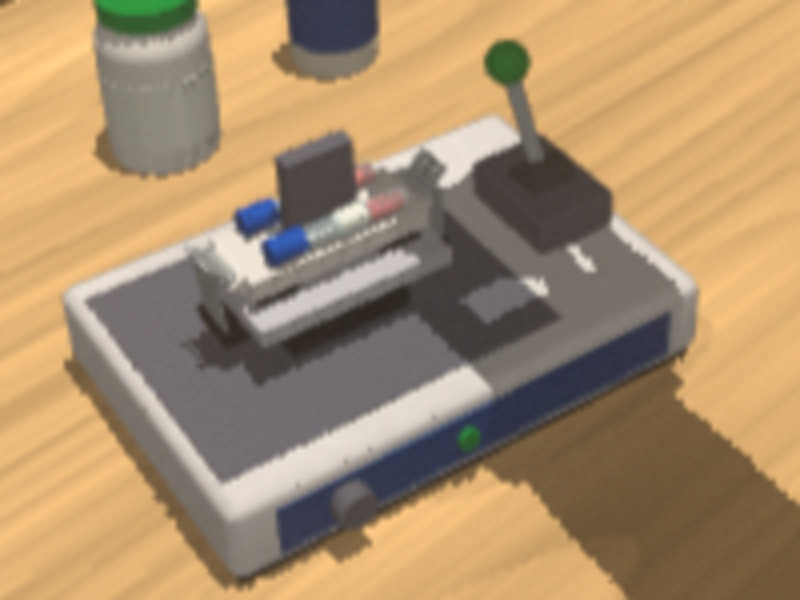

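The lever now leans to +x with the ball at crop (507,62). I'll work out its angle.

Run:
```python
from h import *
d=np.load("side.npz"); x=np.array([np.cos(-.159),np.sin(-.159)]); y=np.array([-x[1],x[0]]); o=np.array([.4965,.199])
for j in (0,.7,.8,.85,.9,1.0):
    a=j-.5; p=np.array([*(o+.07*np.sin(a)*x-.14*y),.077+.07*np.cos(a),1]); u=d["K"]@(d["V"]@p)[:3]; u=u[:2]/u[2]; print(j,(u-[190,220])*4)
```

```text
0 [574.07508937 113.81863079]
0.7 [521.74667482  62.45579129]
0.8 [514.53966665  59.52647366]
0.85 [511.04669235  58.51295582]
0.9 [507.63901939  57.80052555]
1.0 [501.11206282  57.27475877]
```

The ball's pixel shift (with the off position as reference) gives about 1.0 rad. The finger's stopping point at the end stop gives about 0.98. Both are clear of 0.85, and the arm is clear of everything, so I'm handing in.

```bash
python3 -c "
from bench import job;print(job.hand_in())"
```

```text
the job is handed in; nothing more can be done
None
```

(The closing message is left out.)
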